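Put the colour reader away under the hood of its sloping cradle

ROBOT

A 7-joint arm with a two-finger parallel gripper is mounted at the origin on a cart in front of the work surface, level with it; the furniture and walls round the work are solid. World frame = base frame: x ahead of the robot, y to its left, z up, the work surface at z = 0. Lengths are in m, angles in rad, forces in N, time in s.
With the tool pointing down it reaches from about 0.4 to 0.875 m from the base axis. Payload 19.3 kg.
Tool frame: the origin (TCP) lies at the very end of the fingers, on their centre line; the grasp point (between the pads) lies 19 mm behind it; x points along the fingers, y is the direction in which the jaws open and shut, and the axes are right-handed (so a half turn about x gives the same grasp; the last joint's range is limited). The gripper opens to 85 mm and grips with 20 to 120 N. Pads are 22 mm wide; open, the fingers measure 114 mm over their backs; the gripper's body (76 mm by 85 mm) begins 54 mm behind the grasp point. The pads swing forward as they close: fully open they stand 13 mm farther back than shut.
Start: joints at [-1.186, 0.521, -0.036, 1.599, 0.021, 1.021, -0.113], TCP at [0.275, 0.561, 0.231] pointing down, gripper open.
Joint ranges: [-2.91, 2.91], [-0.3, 2.13], [-1.5, 1.42], [0.17, 2.43], [-1.26, 4.41], [0.16, 1.93], [-2.52, 2.52]. Speed limits (rad/s): [1.89, 1.89, 2.39, 2.39, 3.01, 3.01, 3.01].

INTERFACE

Orientations are given as [roll, pitch, yaw] about the fixed x, y, z axes, in that order (R = Rz(yaw) Ry(pitch) Rx(roll)).
In Python, from workcell import bot, grab_frame, job_done gives the robot as it stands.
- The arm moves only by the shell command python3 -m pendant 'ROWS' [OPENING] [FORCE]. ROWS is JSON, a list of rows, each a list of 4 numbers: the shift along the tool's x, y, z in mm, then the turn about the tool's x in degrees. A call has 1 to 12 rows; each row shifts and turns the commanded pose from where the row before left it, along the tool's axes as they then stand; what a row does not reach is not made up. A row lasts 1/8 s, in which the tool goes at most 62.5 mm and 10.7 degrees, less where a joint would pass 70% of its speed; a pose out of reach is approached as far as the arm can. A call is refused whole if a number of a shift passes 62.5 or a number of a turn 10.7, either way. A call with a gripper value outside its range is refused whole. OPENING is the opening, from -1 (shut) to 1 (fully open), set as the call begins (- or left out, the last holds). The fingers move at their own pace and stop on an object; FORCE is the grip in N (left out, the last holds). Time passes only in rows, so rows that do not move let the fingers close. It gives the time, the measured TCP pose, the force and the opening at its end, in the units of the state.
- bot.observe(): the state, without advancing time (a new reading comes with each control period).
- grab_frame(name): name is "scene" or "top" or "wrist"; returns a dict with "img" (480x640x3 uint8, red, green, blue), "fovy" (degrees; the focal length in pixels is half the picture's height over the tangent of half this angle, whatever the lens; pixels are square), "cx", "cy" (the principal point, pixels), "R" (3x3) and "t" (3): a world point X has camera coordinates R X + t. Camera axes: x right, y down, z forward; pixel columns grow to the right and rows downward; lengths in m; the calibration is good to about 2 mm. A picture is of the moment at which its call begins. There is no depth.
- job_done(): hands the job in, once; it reports no verdict.
The state is a dict: "clock": time; "qpos": joint angles; "qd": joint speeds; "joint_efforts": joint torques, N m; "position": TCP position; "tool_rot": TCP orientation; "force": force on the tool from outside, world axes, zero at the start; "moment": the same for the moment, N m; "grip_width": finger opening in m.
Only numpy, scipy, OpenCV 4.12 (cv2) and the standard library are available. Lean on these libraries where they do the work, as an engineer would, in place of code of your own. Each camera call takes 0.05 s, during which the arm holds its last target.

TASK

Put the handheld colour reader back in its sloping metal cradle, screen upwards: its lens end must be up under the hood and its other end down behind the low lip, so that it lies flat on the sloping bed, about in the middle of its width. Let go of it, and leave the tin, the sanding block and the small bottle nearby where they stand.

Things in the scene. Friction and masses are not known exactly. Their poses are not given: they have to be found in the camera images.
- reader_center (a point): centre of the loose handheld colour reader, a grey rounded bar 160 x 52 x 26 mm, 0.17 to 0.35 kg, flat on the bench at the start; this point is 13 mm above its underside. Its black end is the lens end (round lens in the end face); screen and buttons are on its upper face. Axes: x along its length towards the lens end, y across, z out of the screen face.
- reader_head (a point): centre of the reader's lens end face: 80 mm from its centre along its +x, 13 mm above its underside.
- reader_tail (a point): centre of the reader's other end face: 80 mm from its centre along its -x.
- reader: the reader itself; origin at the centre of its 160 x 52 mm underside, axes as for reader_center.
- cradle_bed: fixed sloping aluminium bed, a flat strip 44 mm wide, sides open, rising 30 degrees away from the robot, on a dark base plate (190 x 110 x 8 mm). Origin on its upper face, mid-width, at the inner foot of the lip at its lower end, 34 mm above the bench. Axes: x up the slope, y across, z square out of the bed. The lip (x -8 to 0 mm) stands 10 mm above the bed.
- cradle_hood (a point): middle of the hood's mouth, on the lower edge of its roof: x = 128, y = 0, z = 52 mm in the bed's frame. Roof 4 mm thick, from x = 128 to 184 mm; side walls' inner faces at y = -37 and +37 mm; back wall's inner face at x = 180 mm. So the reader has 20 mm of play between lip and back wall, and may lie anywhere in it (it may slide down to the lip by itself).
- pour_tin_center (a point): middle of a loose bystander tin with a black pouring lid and red thumb lever, 84 x 76 x 113 mm, upright on the bench; this point is on its axis, 45 mm above the bench.
- sanding_block_center (a point): centre of a loose bystander cream sanding block lying flat, 120 x 68 x 28 mm.
- tint_bottle_center (a point): middle of a loose bystander white bottle with purple cap, 48 mm across, 95 mm high, upright; this point is on its axis, 45 mm above the bench.
Mind the look-alikes: they are no part of the job. There is more than one size of the part that bears cradle_bed; the job needs the larger.

How it is judged:
At the end, for the whole second after the job is handed in: Reader flat on the bed, screen up, released, at rest: tail at most 4 mm over the lip's inner face, lens end at least 150 mm up the bed, so under the hood; centres of both end faces 8 to 18 mm above the bed (13 when flat) and within 14 mm of its mid-line (x of reader_tail in the frame of cradle_bed above -0.004 m and x of reader_head in the frame of cradle_bed above 0.15 m and z of reader_head in the frame of cradle_bed between 0.008 and 0.018 m and y of reader_head in the frame of cradle_bed between -0.014 and 0.014 m and z of reader_tail in the frame of cradle_bed between 0.008 and 0.018 m and y of reader_tail in the frame of cradle_bed between -0.014 and 0.014 m and angle between reader_center's own z axis and vertical below 0.8 rad and linear speed of reader below 0.02 m/s and contact force between the fingers and reader below 0.1 N); the robot touches nothing.
It fails at once if the tin is pushed away more than 30 mm or knocked over (distance of pour_tin_center from where it was at the start of the episode above 0.03 m).
It fails at once if the sanding block is pushed away more than 30 mm or knocked over (distance of sanding_block_center from where it was at the start of the episode above 0.03 m).
It fails at once if the small bottle is pushed away more than 30 mm or knocked over (distance of tint_bottle_center from where it was at the start of the episode above 0.03 m).
It also fails if it takes over 35 s, if anything falls off the work surface, if the arm or the gripper's body presses on something with over 40 N, if the wrist force passes 120 N, or if a joint passes its speed limit or range.

## Working session

There is one attempt and no reset: what is moved stays moved. The work goes in short steps, Python scripts to look and compute and a shell command to move; the robot and the scene stay as the last step left them, time stands still between calls to the robot, and variables do not carry over. Pictures are saved under pics/ and viewed, and the job is handed in when it is done.

```bash
ls; mkdir -p pics; python3 - <<'E'
from workcell import bot, grab_frame
import cv2, pickle
s=bot.observe(); print({k:s[k] for k in("clock","qpos","position","tool_rot","grip_width","force")})
fs={}
for n in("scene","top","wrist"):
    f=grab_frame(n); fs[n]=f; cv2.imwrite(f"pics/{n}0.png",f["img"][:,:,::-1]); print(n,f["fovy"],f["cx"],f["cy"],f["R"],f["t"])
pickle.dump(fs,open("f0.pkl","wb"))
E
```

```text
pics
{'clock': 0.0, 'qpos': array([-1.18621342,  0.52203522, -0.03631017,  1.59998053,  0.02121224,
        1.0210771 , -0.1128149 ]), 'position': array([0.27444556, 0.56116434, 0.23072254]), 'tool_rot': array([-1.48361173,  1.56968138, -1.93842854]), 'grip_width': 0.08516916902375046, 'force': array([1.01650087, 0.23028854, 0.27554572])}
scene 48.456493310923136 322.64114903515974 244.95678167230918 [[-0.58490243 -0.81107895  0.00633091]
 [-0.34125897  0.23900006 -0.90907716]
 [ 0.73582026 -0.53388192 -0.41657969]] [0.29027967 0.27621685 0.87959223]
top 49.0098728771641 311.83182537540216 242.43356753249128 [[-0.09478353 -0.99549721  0.00118205]
 [-0.96953977  0.09204254 -0.22698194]
 [ 0.22585108 -0.02266019 -0.97389825]] [0.020461   0.53967707 0.9928322 ]
wrist 71.11969587297673 321.0849475315423 239.75362595728862 [[ 4.39415490e-01  8.98283626e-01 -7.45082671e-04]
 [ 8.53834533e-01 -4.17414250e-01  3.11017578e-01]
 [ 2.79070989e-01 -1.37302119e-01 -9.50403867e-01]] [-0.62420888 -0.04083878  0.38036326]
```

View pics/scene0.png

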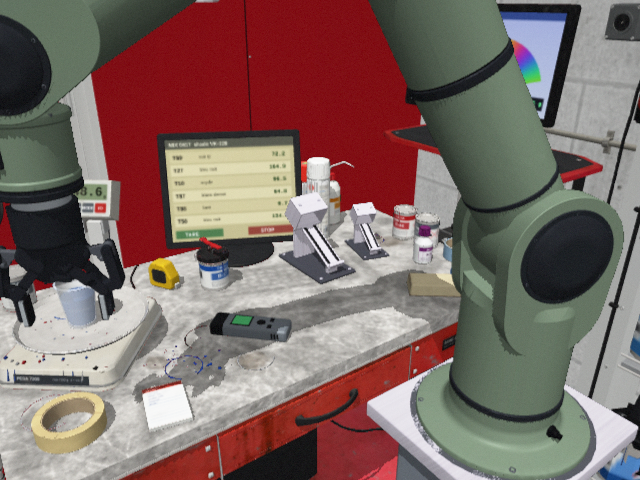

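View pics/top0.png

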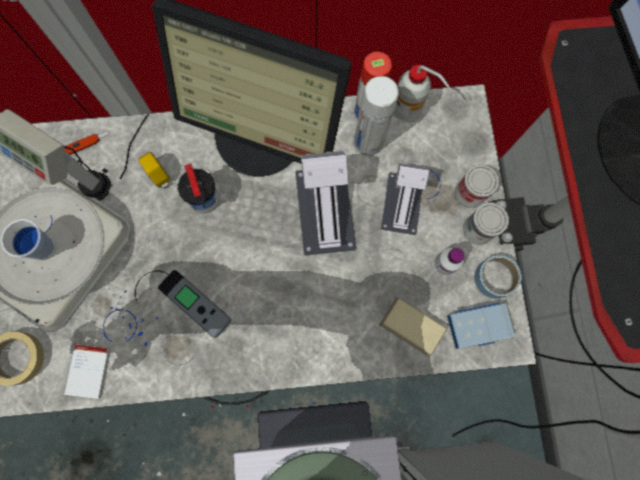

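View pics/wrist0.png

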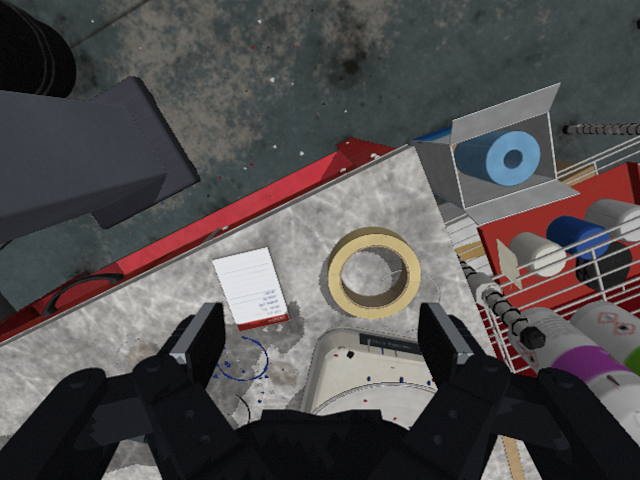

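The scene view shows the reader at about (250,326), with its black lens end on the left. There are two cradles, the larger at about (315,240) and the smaller at about (367,230). In the top view the reader runs from about (170,280) at the lens to (222,328), the large cradle is at (326,205) and the small one at (405,200). The tin is at (198,188), the bottle at (452,260) and the sanding block at (413,327). Next I'll zoom in.

```bash
python3 - <<'E'
import pickle,cv2
f=pickle.load(open("f0.pkl","rb"))
a=f["top"]["img"][:,:,::-1]
cv2.imwrite("pics/z_cr.png",cv2.resize(a[145:260,285:435],None,fx=5,fy=5,interpolation=cv2.INTER_CUBIC))
cv2.imwrite("pics/z_rd.png",cv2.resize(a[255:350,140:250],None,fx=6,fy=6,interpolation=cv2.INTER_CUBIC))
b=f["scene"]["img"][:,:,::-1]
cv2.imwrite("pics/z_sc.png",cv2.resize(b[185:345,200:400],None,fx=4,fy=3.7*4/3.7,interpolation=cv2.INTER_CUBIC)[:600])
E
```

```text
(no output)
```

View pics/z_cr.png

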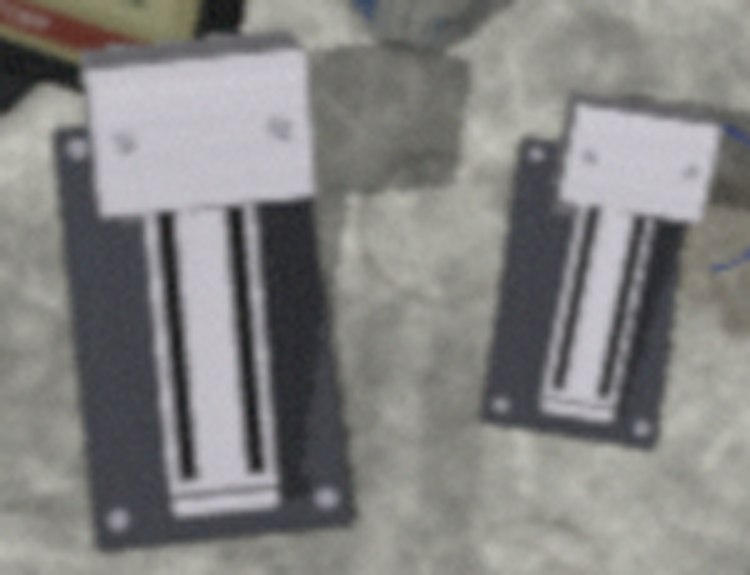

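View pics/z_rd.png

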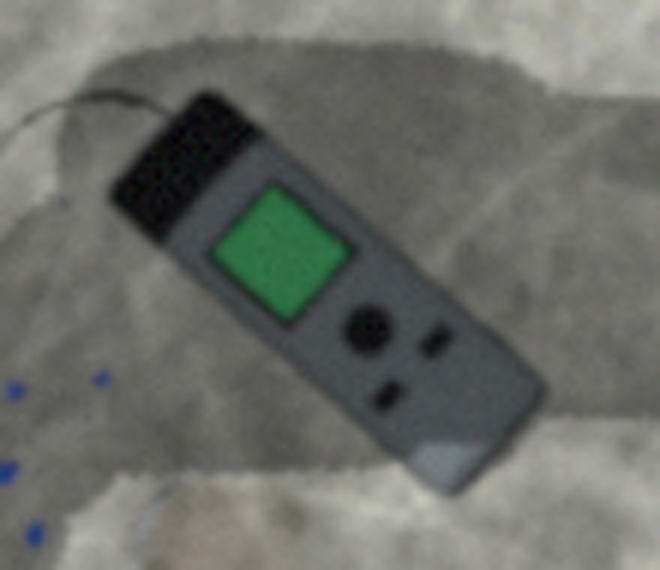

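View pics/z_sc.png

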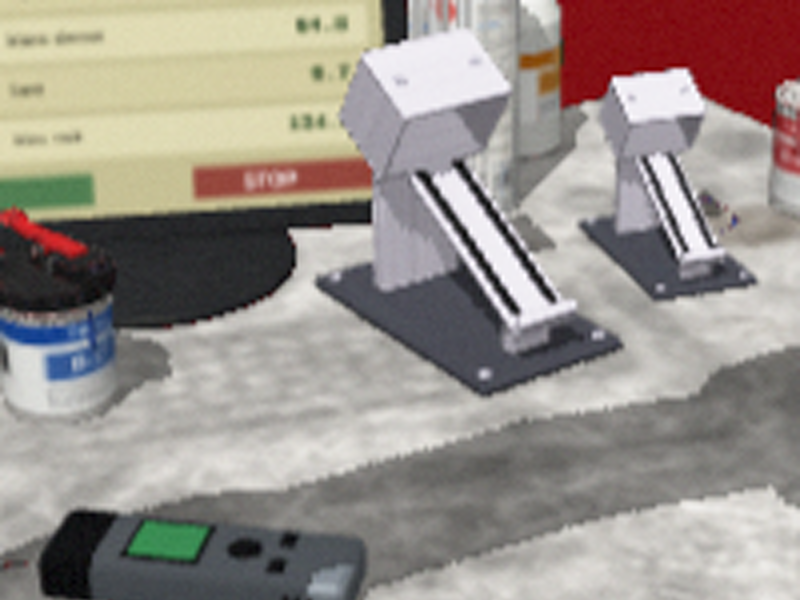

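```bash
cat > h.py <<'E'
import numpy as np
def ray(f,u,v):
    F=240/np.tan(np.radians(f["fovy"]/2)); d=np.array([(u-f["cx"])/F,(v-f["cy"])/F,1.]); R=np.array(f["R"]);t=np.array(f["t"])
    return -R.T@t, R.T@d
def onz(f,u,v,z):
    o,d=ray(f,u,v); return o+d*(z-o[2])/d[2]
def proj(f,X):
    F=240/np.tan(np.radians(f["fovy"]/2)); c=np.array(f["R"])@X+np.array(f["t"]); return F*c[0]/c[2]+f["cx"],F*c[1]/c[2]+f["cy"]
E
python3 - <<'E'
import pickle,cv2,numpy as np
from h import *
np.set_printoptions(precision=4,suppress=True)
fs=pickle.load(open("f0.pkl","rb")); f=fs["top"]; s=fs["scene"]
c=lambda x,y,z:onz(f,285+x/5,145+y/5,z)
r=lambda x,y,z:onz(f,140+x/6,255+y/6,z)
sc=lambda x,y,z:onz(s,200+x/4,185+y/4,z)
LL,LR,UL=c(98,549,.008),c(353,522,.008),c(57,130,.008)
print("plate",LL,LR,UL,np.linalg.norm(LR-LL),np.linalg.norm(UL-LL),"yaw",np.degrees(np.arctan2(*(UL-LL)[[1,0]])),np.degrees(np.arctan2(*(LL-LR)[[1,0]]))-90)
print("plate scene LL,LR(front),UL",sc(485,394,.008),sc(623,347,.008),sc(318,282,.008))
a,b=c(174,516,.0387),c(280,504,.0387);print("lip",a,b,np.linalg.norm(a-b),(a+b)/2)
a,b=c(100,215,.1465),c(313,195,.1465);print("hood",a,b,np.linalg.norm(a-b),(a+b)/2)
P=[r(112,195,.026),r(210,90,.026),r(547,388,.026),r(455,495,.026)]
for p in P: print(p)
print([np.linalg.norm(P[i]-P[(i+1)%4]) for i in range(4)],"ctr",sum(P)/4)
ax=(P[0]+P[1]-P[2]-P[3]);print("yaw",np.degrees(np.arctan2(ax[1],ax[0])))
# reader by mask in top
img=f["img"].astype(int)
for n,u,v,z in(("tin",198,190,.11),("bottle",456,255,.095),("block",413,327,.028)): print(n,onz(f,u,v,z))
# screen centre triangulate
def tri(u1,v1,u2,v2):
    o1,d1=ray(f,u1,v1);o2,d2=ray(s,u2,v2);A=np.stack([d1,-d2],1);x=np.linalg.lstsq(A,o2-o1,rcond=None)[0];p,q=o1+d1*x[0],o2+d2*x[1];return (p+q)/2,np.linalg.norm(p-q)
def cen(im,x0,x1,y0,y1):
    m=((im[...,1]>im[...,0]+40)&(im[...,1]>im[...,2]+30));ys,xs=np.nonzero(m[y0:y1,x0:x1]);return xs.mean()+x0,ys.mean()+y0
g1=cen(img,140,250,255,350);g2=cen(s["img"].astype(int),200,300,300,345);print(g1,g2,tri(*g1,*g2))
E
```

```text
plate [ 0.5266 -0.0143  0.008 ] [ 0.5281 -0.1222  0.008 ] [ 0.7139 -0.0137  0.008 ] 0.10782550523061254 0.18726789350882925 yaw 0.21148684120673303 0.7485614766803081
plate scene LL,LR(front),UL [ 0.5148 -0.0092  0.008 ] [ 0.5146 -0.1139  0.008 ] [ 0.7013 -0.0084  0.008 ]
lip [ 0.531  -0.0463  0.0387] [ 0.5319 -0.09    0.0387] 0.04368808285389303 [ 0.5315 -0.0682  0.0387]
hood [ 0.6257 -0.0259  0.1465] [ 0.626  -0.1067  0.1465] 0.08079080820426864 [ 0.6258 -0.0663  0.1465]
[0.4833 0.2873 0.026 ]
[0.5163 0.2529 0.026 ]
[0.4046 0.1445 0.026 ]
[0.3723 0.177  0.026 ]
[np.float64(0.047614847612305854), np.float64(0.15571789461239932), np.float64(0.04580876795783119), np.float64(0.15652899275563287)] ctr [0.4441 0.2154 0.026 ]
yaw 44.46209447532619
tin [0.6539 0.182  0.11  ]
bottle [ 0.4805 -0.3045  0.095 ]
block [ 0.3555 -0.2161  0.028 ]
(np.float64(186.29482071713147), np.float64(296.77290836653384)) (np.float64(241.57241379310346), np.float64(319.7310344827586)) (array([0.4586, 0.2314, 0.0258]), np.float64(0.0018681500401733196))
```

```bash
cat >> h.py <<'E'
def tri(f,u1,v1,s,u2,v2):
    o1,d1=ray(f,u1,v1);o2,d2=ray(s,u2,v2);A=np.stack([d1,-d2],1);x=np.linalg.lstsq(A,o2-o1,rcond=None)[0];p,q=o1+d1*x[0],o2+d2*x[1];return (p+q)/2,np.linalg.norm(p-q)
E
python3 - <<'E'
import pickle,cv2,numpy as np
from h import *
np.set_printoptions(precision=4,suppress=True)
fs=pickle.load(open("f0.pkl","rb")); f=fs["top"]; s=fs["scene"]
print("cams",-f["R"].T@f["t"],-s["R"].T@s["t"])
for n,a,b in(("plateLL",(98,549),(485,394)),("plateLR",(353,522),(623,347)),("plateUL",(57,130),(318,282)),("lipOutL",(174,516),(510,330)),("lipOutR",(280,504),(577,303)),("hoodL",(100,215),(405,122)),("hoodR",(313,195),(510,98)),("hoodBackL",(85,60),(366,55)),("screwplL",(118,520),(484,375)),("screwplR",(326,498),(598,335))):
    print(n,*tri(f,285+a[0]/5,145+a[1]/5,s,200+b[0]/4,185+b[1]/4), onz(f,285+a[0]/5,145+a[1]/5,.008),onz(s,200+b[0]/4,185+b[1]/4,.008))
a=s["img"][:,:,::-1]
cv2.imwrite("pics/z_s2.png",cv2.resize(a[185:265,275:365],None,fx=7,fy=7,interpolation=cv2.INTER_CUBIC))
E
```

```text
cams [ 0.3009 -0.0068  1.0894] [-0.3832  0.639   0.6157]
plateLL [ 0.5269 -0.0158  0.0008] 0.003643119566043617 [ 0.5266 -0.0143  0.008 ] [ 0.5148 -0.0092  0.008 ]
plateLR [ 0.529  -0.1241 -0.001 ] 0.002757422699209424 [ 0.5281 -0.1222  0.008 ] [ 0.5146 -0.1139  0.008 ]
plateUL [ 0.7155 -0.015   0.001 ] 0.0033854059537103006 [ 0.7139 -0.0137  0.008 ] [ 0.7013 -0.0084  0.008 ]
lipOutL [ 0.5343 -0.0447  0.0315] 0.005074216043431918 [ 0.5377 -0.0475  0.008 ] [ 0.5733 -0.0705  0.008 ]
lipOutR [ 0.5319 -0.0902  0.038 ] 0.00046017907921875245 [ 0.5387 -0.0924  0.008 ] [ 0.5793 -0.1283  0.008 ]
hoodL [ 0.6268 -0.0271  0.1405] 0.002861750323619169 [ 0.6734 -0.0287  0.008 ] [ 0.9066 -0.2139  0.008 ]
hoodR [ 0.6284 -0.1083  0.1378] 0.0016853535687255364 [ 0.6737 -0.1214  0.008 ] [ 0.9022 -0.3118  0.008 ]
hoodBackL [ 0.6762 -0.0285  0.1695] 0.007861411986988058 [ 0.7452 -0.0287  0.008 ] [ 1.0535 -0.2724  0.008 ]
screwplL [ 0.5382 -0.0244  0.0058] 0.0014554512731790195 [ 0.5383 -0.0239  0.008 ] [ 0.5344 -0.0225  0.008 ]
screwplR [ 0.5392 -0.1128  0.0064] 0.0016028218591078141 [ 0.5394 -0.112   0.008 ] [ 0.5362 -0.1113  0.008 ]
```

View pics/z_s2.png

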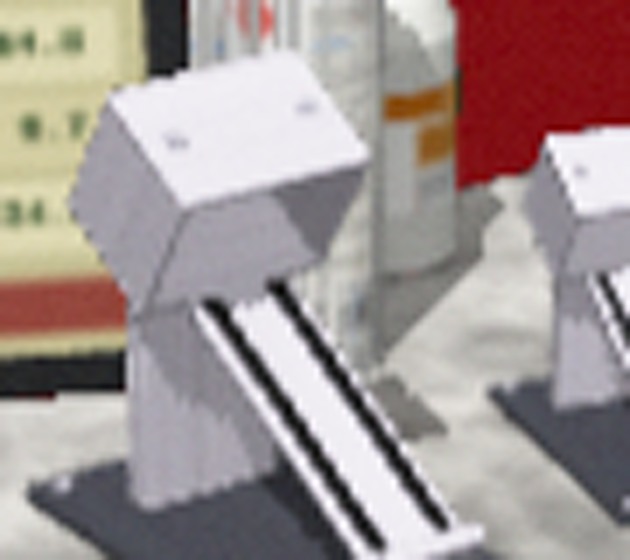

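```bash
cat >> h.py <<'E'
from scipy.spatial.transform import Rotation
def toolR(s): return Rotation.from_euler("xyz",s["tool_rot"]).as_matrix()
def plan(s,target,head_dir_deg=None):
    """shift in mm along tool axes; ang: tool y dir yaw in deg"""
    R=toolR(s); d=R.T@(np.array(target)-s["position"])*1000
    print("pos",np.round(s["position"],4),"yaw of tool y",round(np.degrees(np.arctan2(R[1,1],R[0,1])),2),"tool x",np.round(R[:,0],3),"z",np.round(R[:,2],3)); print("shift tool mm",np.round(d,1))
E
python3 - <<'E'
import pickle
from h import *
from workcell import bot
fs=pickle.load(open("f0.pkl","rb")); w=fs["wrist"]; s=bot.observe()
print("cam",-w["R"].T@w["t"]-s["position"], (toolR(s).T@(-w["R"].T@w["t"]-s["position"])))
a=np.radians(44.5); g=np.array([.444,.2154,0])-.045*np.array([np.cos(a),np.sin(a),0]); g[2]=.12
print(g); plan(s,g); print(toolR(s))
E
```

```text
cam [-0.07145526  0.03466529  0.14288608] [-0.14289102 -0.00037066 -0.07941025]
[0.41190373 0.18385908 0.12      ]
pos [0.2745 0.5612 0.2308] yaw of tool y 63.94 tool x [-0.    -0.001 -1.   ] z [ 0.898 -0.439  0.   ]
shift tool mm [ 111.1 -278.5  289.2]
[[-3.20785199e-04  4.39278255e-01  8.98350996e-01]
 [-8.05324129e-04  8.98350637e-01 -4.39278368e-01]
 [-9.99999624e-01 -8.64377731e-04  6.55837907e-05]]
```

Checks: the plate, lip and hood sizes come out at 108x187, 44 and 81 mm, so this is the large cradle. The origin from the lip and from the hood agrees at (0.543, -0.068, 0.034), with yaw about 0.6°. The reader measures 156x47 mm (its edges are rounded), and the screen triangulates to z = 26 mm, as it should. I'll move over now.

```bash
python3 -m pendant '[[0,-35,36,0],[0,-35,36,0],[0,-35,36,0],[0,-35,36,0],[0,-35,36,0],[0,-35,36,0],[0,-35,36,0],[0,-34,36,0],[0,0,0,-10],[0,0,0,-10],[0,0,0,-10],[0,0,0,-10]]' 1 
python3 -m pendant '[[0,0,0,-10],[0,0,0,-10],[0,0,0,-10.5],[0,0,0,0]]'
python3 - <<'E'
from h import *
from workcell import bot
s=bot.observe(); plan(s,[.4119,.1839,.12]); print(s["clock"],s["qpos"])
E
```

```text
clock: 1.65
position: [0.4107, 0.1842, 0.2312]
tool_rot: [-2.651, 1.571, -2.402]
force: [-0.5, 0.2, -0.0]
grip_width: 0.0856
clock: 2.15
position: [0.4107, 0.1841, 0.2312]
tool_rot: [2.496, 1.571, -3.013]
force: [0.1, 0.2, -0.4]
grip_width: 0.0857
pos [0.4107 0.1841 0.2312] yaw of tool y 134.37 tool x [-0. -0. -1.] z [ 0.715  0.699 -0.   ]
shift tool mm [111.2  -1.    0.7]
2.15 [-0.43263221  0.24744459 -0.14319298  2.03399644  0.04587922  0.86330698
  1.74391405]
```

```bash
python3 -m pendant '[[40,0,0,0],[30,0,0,0],[0,0,0,0]]' 
python3 - <<'E'
from h import *
from workcell import bot,grab_frame
import cv2,pickle
f=grab_frame("wrist");s=bot.observe();pickle.dump((f,s),open("f1.pkl","wb"))
cv2.imwrite("pics/w1.png",f["img"][:,:,::-1]);plan(s,[.4119,.1839,.12])
print(proj(f,np.array([.4119,.1839,.026])))
E
```

```text
clock: 2.52
position: [0.4098, 0.1838, 0.1601]
tool_rot: [2.901, 1.567, -2.61]
force: [-0.4, 0.2, 0.5]
grip_width: 0.0853
pos [0.4105 0.1842 0.1613] yaw of tool y 134.27 tool x [-0.001 -0.001 -1.   ] z [ 0.716  0.698 -0.002]
shift tool mm [41.3 -1.2  0.9]
(np.float64(319.8453024312352), np.float64(230.22299896949224))
```

View pics/w1.png

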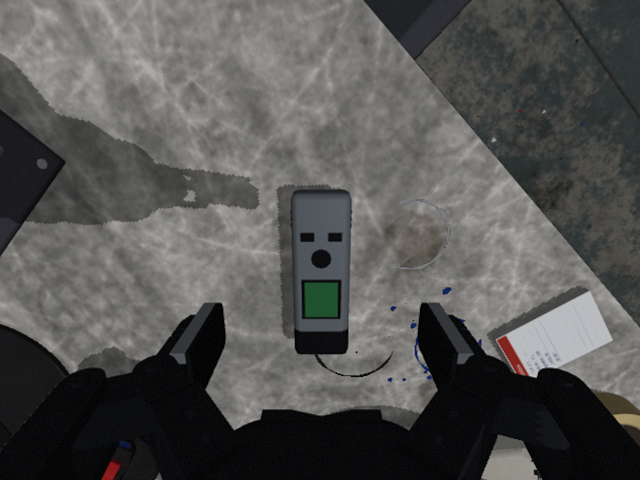

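The wrist view shows the reader centred between the fingers. Its tail edge is at row 190, its lens edge at row 355, and its sides at columns 292 to 351.

```bash
python3 - <<'E'
from h import *
import pickle
f,s=pickle.load(open("f1.pkl","rb"))
for p in [(292,200),(351,200),(294,340),(349,340),(321,190),(321,354)]: print(p,onz(f,*p,.022))
T=(onz(f,292,200,.02)+onz(f,351,200,.02))/2;H=(onz(f,294,340,.02)+onz(f,349,340,.02))/2;print(np.degrees(np.arctan2(*(H-T)[[1,0]])))
t,h=onz(f,321,190,.022),onz(f,321,354,.013);print(np.linalg.norm(t-h),(t+h)/2)
c=(t+h)/2;d=(H-T)/np.linalg.norm(H-T);print(d); g=c-.045*d;g[2]=.03;plan(s,g)
E
```

```text
(292, 200) [0.41006377 0.1491902  0.022     ]
(351, 200) [0.37517467 0.18504995 0.022     ]
(294, 340) [0.51023487 0.24424695 0.022     ]
(349, 340) [0.47286547 0.28266582 0.022     ]
(321, 190) [0.38681967 0.16088546 0.022     ]
(321, 354) [0.50343616 0.27433934 0.022     ]
44.23871872144647
0.16964714366194197 [0.44753207 0.21995147 0.0175    ]
[0.71643932 0.69764941 0.        ]
pos [0.4105 0.1842 0.1613] yaw of tool y 134.27 tool x [-0.001 -0.001 -1.   ] z [ 0.716  0.698 -0.002]
shift tool mm [131.3  -0.3   6.7]
```

```bash
python3 -m pendant '[[35,-0.5,3,0],[35,0,0,0],[30,0,0,0],[25,0,0,0],[15,0,0,0],[8,0,0,0],[0,0,0,0]]' 0.55
python3 - <<'E'
from h import *
from workcell import bot,grab_frame
import cv2
f=grab_frame("wrist");s=bot.observe()
cv2.imwrite("pics/w2.png",f["img"][:,:,::-1]);plan(s,[.4119,.1839,.005]);print(s["force"],s["grip_width"])
E
```

```text
clock: 3.45
position: [0.4135, 0.1862, 0.0136]
tool_rot: [-0.627, 1.57, 0.149]
force: [-0.3, 0.4, 0.2]
grip_width: 0.0661
pos [0.4135 0.1862 0.0139] yaw of tool y 134.42 tool x [ 0.001  0.    -1.   ] z [0.714 0.7   0.001]
shift tool mm [ 8.9 -0.5 -2.8]
[0.10105419 0.96494853 0.29378867] 0.06610965132076667
```

View pics/w2.png

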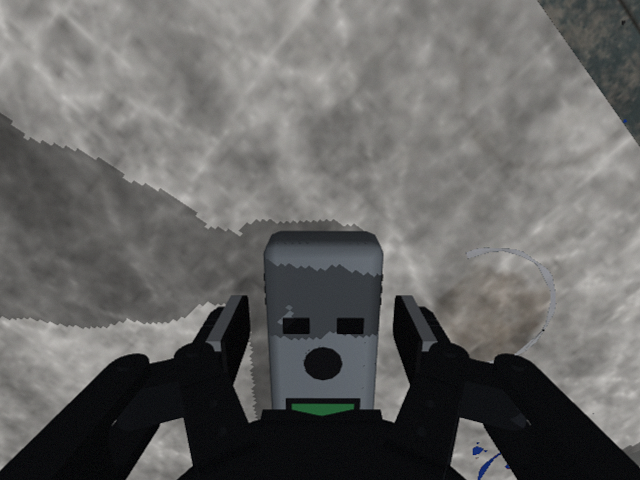

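The pads stand either side of the tail half, next to the buttons at row 325, and the reader's sides are at columns 266 and 382. I'll lower a little and grip.

```bash
python3 -m pendant '[[5,0,0,0],[4,0,0,0],[0,0,0,0]]' && python3 -m pendant '[[0,0,0,0],[0,0,0,0],[0,0,0,0],[0,0,0,0],[0,0,0,0]]' -1 70
```

```text
clock: 3.88
position: [0.4131, 0.1859, 0.0041]
tool_rot: [2.991, 1.57, -2.517]
force: [0.5, -0.5, -0.3]
grip_width: 0.0664
clock: 4.5
position: [0.4132, 0.186, 0.0046]
tool_rot: [-0.969, 1.571, -0.193]
force: [-2.0, -1.2, 8.7]
grip_width: 0.0506
```

```bash
python3 -m pendant '[[-5,0,0,0],[-15,0,0,0],[-30,0,0,0],[-40,0,0,0],[-40,0,0,0],[-40,0,0,0],[0,0,0,0]]' 
python3 - <<'E'
from h import *
from workcell import bot,grab_frame
import cv2,pickle
f=grab_frame("wrist");s=bot.observe()
cv2.imwrite("pics/w3.png",f["img"][:,:,::-1]);print(s["force"],s["moment"],s["grip_width"])
f=grab_frame("scene");cv2.imwrite("pics/s3.png",f["img"][:,:,::-1])
f=grab_frame("top");cv2.imwrite("pics/t3.png",f["img"][:,:,::-1])
# next: rows in tool frame
plan(s,[.45,-.068,.175])
E
```

```text
clock: 5.38
position: [0.4143, 0.1865, 0.1775]
tool_rot: [-0.301, 1.566, 0.474]
force: [0.5, 0.6, -3.3]
grip_width: 0.0505
[-0.76188266 -0.35694712 -3.3868207 ] [-0.08984449  0.11574301 -0.01377872] 0.05042129063203059
pos [0.4136 0.1861 0.1758] yaw of tool y 134.43 tool x [ 0.002  0.001 -1.   ] z [0.714 0.7   0.003]
shift tool mm [   0.6 -207.  -151.8]
```

View pics/w3.png

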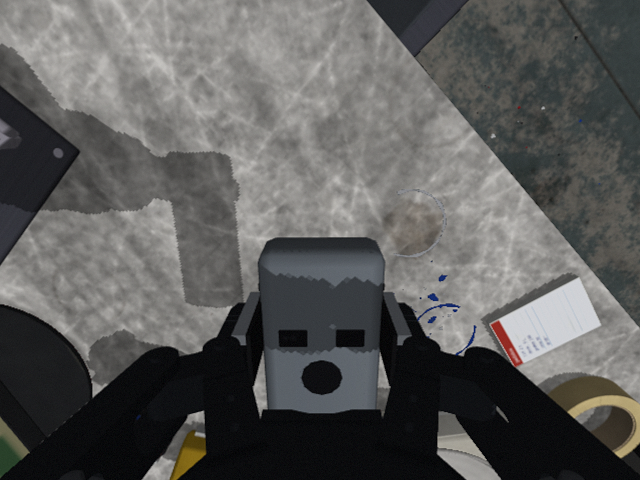

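View pics/s3.png

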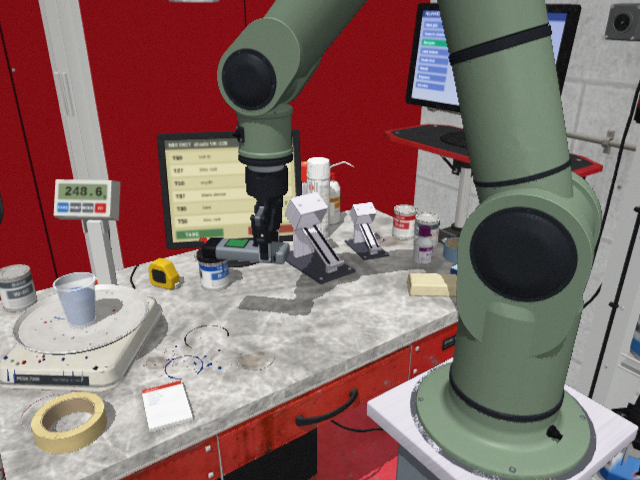

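The reader is lifted and held about level: in the scene view it lies along (200 to 285, 248), with the screen at (236,243). I'll triangulate its pitch in the hand.

```bash
python3 - <<'E'
import cv2
a=cv2.imread("pics/t3.png");b=cv2.imread("pics/s3.png")
c=cv2.resize(b[215:285,185:305],None,fx=6,fy=6,interpolation=cv2.INTER_CUBIC);cv2.imwrite("pics/z3s.png",c)
cv2.imwrite("pics/z3t.png",cv2.resize(a[200:340,110:270],None,fx=4,fy=4,interpolation=cv2.INTER_CUBIC))
E
```

```text
(no output)
```

View pics/z3s.png

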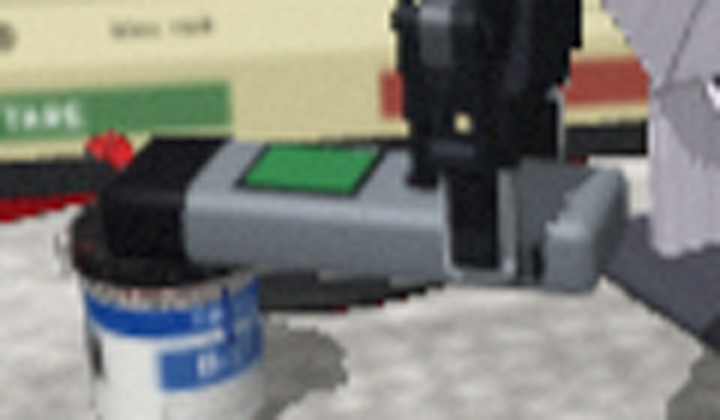

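View pics/z3t.png

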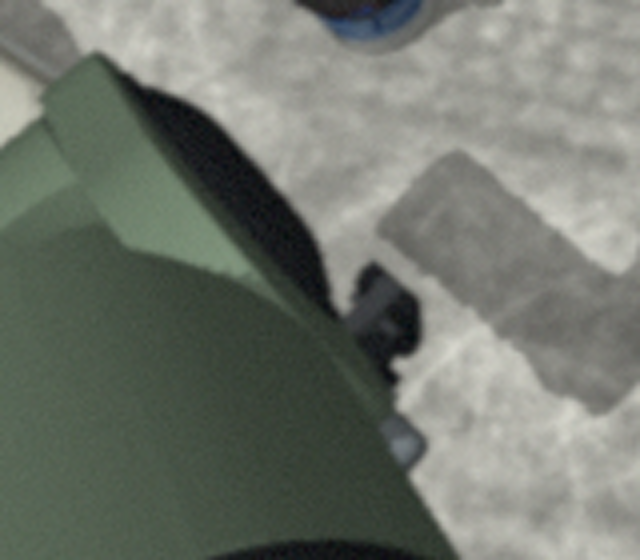

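```bash
python3 - <<'E'
from h import *
import pickle
from workcell import bot
s=bot.observe();f=pickle.load(open("f0.pkl","rb"))["scene"];R=toolR(s)
n=R[:,1].copy();n[2]=0;n/=np.linalg.norm(n);c=s["position"]
for off,pts in ((.026,[(190,258),(430,278),(190,192),(440,208)]),(0,[(308,168),(260,150)])):
  for p in pts:
    o,d=ray(f,185+p[0]/6,215+p[1]/6);X=o+d*((c+off*n-o)@n)/(d@n); v=X-c; print(off,p,X, "along",R[:,2]@v*1000,"height over tcp",v[2]*1000)
E
```

```text
0.026 (190, 258) [0.46273458 0.27119084 0.17446093] along 95.52752710099891 height over tcp 0.4615491961534879
0.026 (430, 278) [0.40719924 0.2167262  0.1744947 ] along 17.74209890550519 height over tcp 0.4953257714110926
0.026 (190, 192) [0.46142389 0.26990542 0.1974043 ] along 93.67555770115199 height over tcp 23.40491831196084
0.026 (440, 208) [0.40412596 0.21371217 0.19880323] along 13.420408556306963 height over tcp 24.803852679906424
0 (308, 168) [0.45855063 0.23067073 0.19643636] along 64.1531008927943 height over tcp 22.436980463588995
0 (260, 150) [0.46960676 0.24151371 0.20140162] along 79.63534131641087 height over tcp 27.402237017054134
```

The reader is level, with its underside at TCP height and the lens end about 122 mm ahead of the TCP. I'll turn it, then carry it to just in front of the hood.

```bash
python3 -m pendant '[[0,0,0,8],[0,0,0,9],[0,0,0,9],[0,0,0,9],[0,0,0,8.8],[0,-25,0,0],[0,-45,5,0],[0,-50,5,0],[0,-50,5,0],[0,-45,5,0],[0,-35,5,0],[0,-4,0,0]]' 
python3 -m pendant '[[20,0,0,0],[20,0,0,0],[15,0,0,0],[0,0,0,0]]' 
python3 - <<'E'
from h import *
from workcell import bot,grab_frame
import cv2,pickle
f=grab_frame("wrist");s=bot.observe()
cv2.imwrite("pics/w4.png",f["img"][:,:,::-1]);print(s["force"],s["moment"],s["grip_width"],s["qpos"])
f=grab_frame("scene");cv2.imwrite("pics/s4.png",f["img"][:,:,::-1])
f=grab_frame("top");cv2.imwrite("pics/t4.png",f["img"][:,:,::-1])
plan(s,[.468,-.0685,.109])
E
```

```text
clock: 7.02
position: [0.4404, -0.0699, 0.1733]
tool_rot: [-2.792, 1.569, -2.784]
force: [-0.2, -0.1, -2.3]
grip_width: 0.0508
clock: 7.52
position: [0.44, -0.067, 0.118]
tool_rot: [3.102, 1.567, 3.114]
force: [0.4, 0.9, -2.3]
grip_width: 0.0506
[ 0.16909868  0.95754783 -2.67379962] [0.02161492 0.17224928 0.02602734] 0.05035901806254628 [-0.05812263  0.42804512  0.09646555  2.15938768 -0.07545047  0.55919047
  1.67639325]
pos [ 0.4405 -0.0671  0.1188] yaw of tool y 90.68 tool x [-0.002  0.    -1.   ] z [ 1.     0.012 -0.002]
shift tool mm [ 9.7 -1.7 27.5]
```

View pics/s4.png

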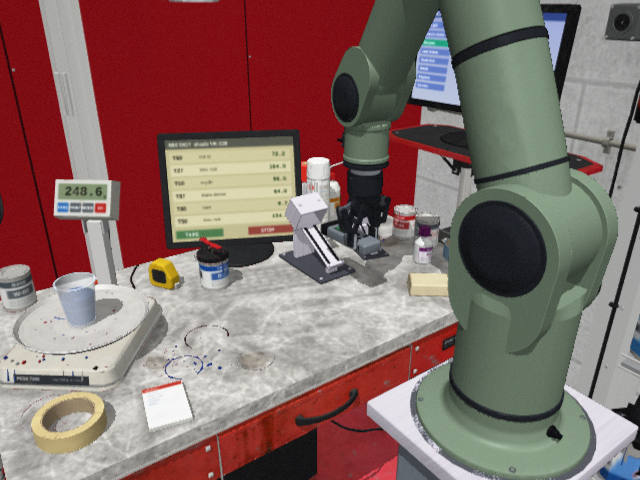

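View pics/t4.png

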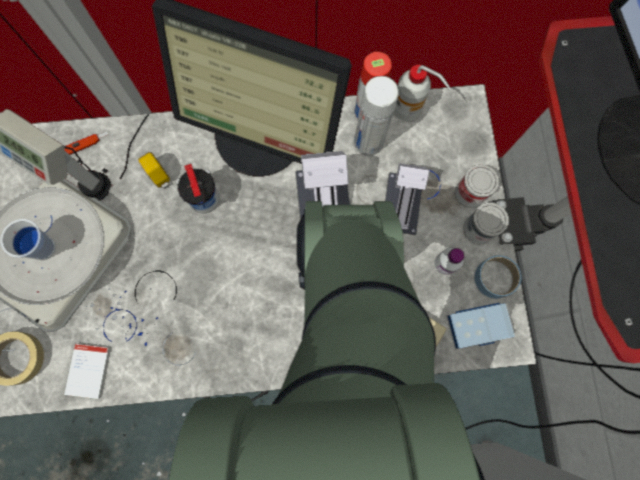

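View pics/w4.png

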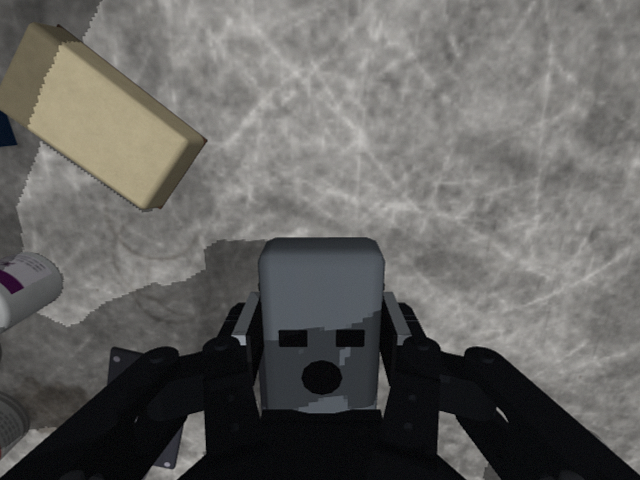

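The reader is still level and in front of the mouth, with the sanding block, bottle and small cradle clear of it. Now I'll slide it in level under the hood.

```bash
python3 -m pendant '[[10,-1.5,0,0],[0,0,20,0],[0,0,25,0],[0,0,25,0],[0,0,18,0],[0,0,9,0],[0,0,0,0],[0,0,0,0]]' 
python3 - <<'E'
from h import *
from workcell import bot,grab_frame
import cv2,pickle
s=bot.observe();print(s["force"],s["moment"],s["grip_width"])
f=grab_frame("scene");cv2.imwrite("pics/s5.png",cv2.resize(f["img"][160:300,260:440,::-1],None,fx=4,fy=4,interpolation=cv2.INTER_CUBIC))
f=grab_frame("wrist");cv2.imwrite("pics/w5.png",f["img"][:,:,::-1])
plan(s,[.538,-.0677,.109])
E
```

```text
clock: 8.68
position: [0.5374, -0.0682, 0.1092]
tool_rot: [-3.114, 1.57, -3.103]
force: [0.0, -0.0, -3.6]
grip_width: 0.0507
[ 0.03966171 -0.03778663 -3.56469552] [0.02706811 0.17060753 0.03474016] 0.05069807895527743
pos [ 0.5374 -0.0682  0.1092] yaw of tool y 90.63 tool x [-0. -0. -1.] z [ 1.     0.011 -0.   ]
shift tool mm [0.2 0.5 0.6]
```

View pics/s5.png

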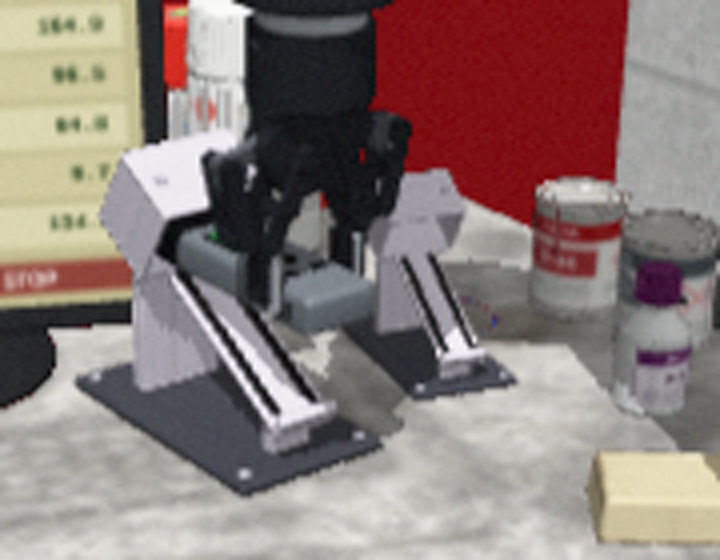

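View pics/w5.png

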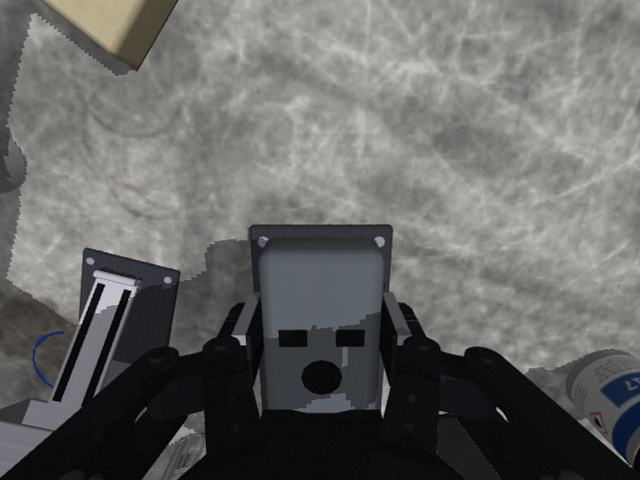

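The lens end is under the roof with no contact force, and the wrist view shows the plate's screws symmetric about the reader, at columns 263 and 380. Now I'll lower it along the arc so that the bed pitches the reader up in the pads.

```bash
python3 -m pendant '[[0,0,6,0],[3,0,5,0],[4,0,2,0],[4,0,1.5,0],[4,0,1.5,0],[0,0,0,0]]' - 40
python3 -m pendant '[[5,0,2,0],[5,0,2.5,0],[5,0,2.5,0],[0,0,0,0]]'
python3 - <<'E'
from h import *
from workcell import bot,grab_frame
import cv2,pickle
s=bot.observe();print(s["force"],s["moment"],s["grip_width"])
f=grab_frame("scene");cv2.imwrite("pics/s6.png",cv2.resize(f["img"][160:300,260:440,::-1],None,fx=4,fy=4,interpolation=cv2.INTER_CUBIC))
plan(s,[.574,-.0677,.0553])
E
```

```text
clock: 9.52
position: [0.5532, -0.068, 0.094]
tool_rot: [3.113, 1.569, 3.124]
force: [-7.2, 0.4, 2.8]
grip_width: 0.0505
clock: 10.02
position: [0.5604, -0.0678, 0.0789]
tool_rot: [3.083, 1.569, 3.094]
force: [-6.2, 0.8, 2.0]
grip_width: 0.0505
[-6.15123428  0.81210971  2.02018162] [0.10035816 0.78160486 0.09808442] 0.05052519875519135
pos [ 0.5604 -0.0678  0.0789] yaw of tool y 90.64 tool x [-0.002  0.    -1.   ] z [ 1.     0.011 -0.002]
shift tool mm [23.6 -0.1 13.6]
```

View pics/s6.png

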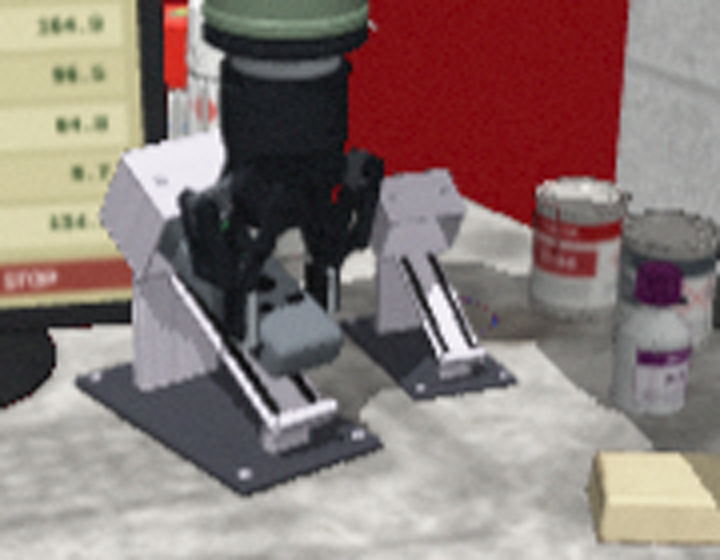

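The reader is pitching up in the pads as planned, with only 6 N at the wrist. I'll go on down.

```bash
python3 -m pendant '[[4,0,2,0],[4,0,2,0],[4,0,2.3,0],[4,0,2.3,0],[0,0,0,0]]'
python3 -m pendant '[[3,0,2,0],[3,0,2,0],[0,0,0,0],[0,0,0,0]]'
python3 - <<'E'
from h import *
from workcell import bot,grab_frame
import cv2,pickle
s=bot.observe();print(s["force"],s["moment"],s["grip_width"])
f=grab_frame("scene");cv2.imwrite("pics/s7.png",cv2.resize(f["img"][160:300,260:440,::-1],None,fx=4,fy=4,interpolation=cv2.INTER_CUBIC))
f=grab_frame("wrist");cv2.imwrite("pics/w7.png",f["img"][:,:,::-1])
plan(s,[.574,-.0677,.0553])
E
```

```text
clock: 10.7
position: [0.569, -0.0679, 0.063]
tool_rot: [-3.088, 1.569, -3.077]
force: [-6.7, -0.2, 1.2]
grip_width: 0.0508
clock: 11.2
position: [0.5721, -0.0679, 0.059]
tool_rot: [2.973, 1.568, 2.982]
force: [-24.9, 2.7, 43.7]
grip_width: 0.0507
[-24.87223916   2.74523283  43.71994864] [ 0.10421128  4.64703666 -0.64443046] 0.05073442671549399
pos [ 0.5721 -0.0679  0.059 ] yaw of tool y 90.56 tool x [-0.003  0.    -1.   ] z [ 1.     0.01  -0.003]
shift tool mm [3.7 0.2 1.9]
```

View pics/s7.png

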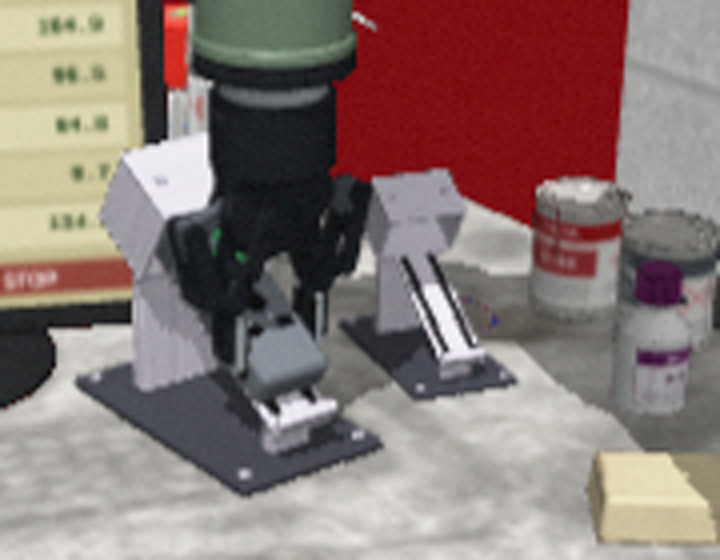

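View pics/w7.png

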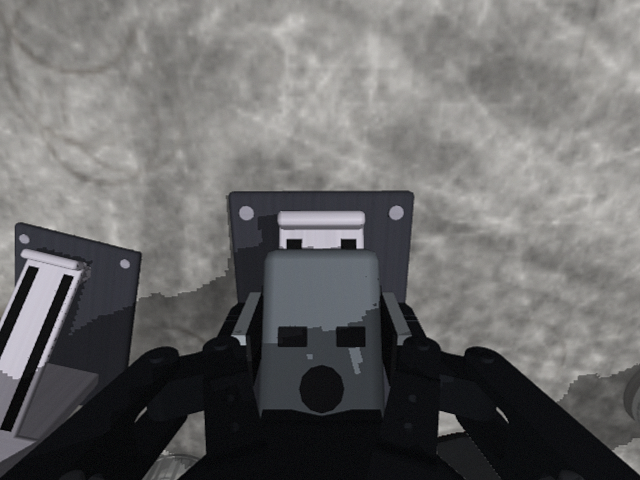

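The load has risen to 25 and 44 N along the bed's normal, with its resultant near the TCP, so the reader is flat on the bed. I'll relax 3 mm, open, and look.

```bash
python3 -m pendant '[[-1.5,0,0,0],[-1,0,0,0],[0,0,0,0]]'
python3 -m pendant '[[0,0,0,0],[0,0,0,0],[0,0,0,0],[0,0,0,0]]' 0.6
python3 - <<'E'
from h import *
from workcell import bot,grab_frame
import cv2,pickle
s=bot.observe();print(s["force"],s["moment"],s["grip_width"])
f=grab_frame("scene");cv2.imwrite("pics/s8.png",cv2.resize(f["img"][160:300,260:440,::-1],None,fx=4,fy=4,interpolation=cv2.INTER_CUBIC))
f=grab_frame("wrist");cv2.imwrite("pics/w8.png",f["img"][:,:,::-1])
plan(s,[.574,-.0677,.0553])
E
```

```text
clock: 11.68
position: [0.5733, -0.0679, 0.0599]
tool_rot: [-3.031, 1.57, -3.021]
force: [-5.1, -0.6, 0.9]
grip_width: 0.0507
clock: 12.18
position: [0.5738, -0.0677, 0.0598]
tool_rot: [-0.153, 1.571, -0.142]
force: [-0.1, 0.6, 0.8]
grip_width: 0.0687
[-0.10810174  0.59481271  0.83348211] [ 0.03799977 -0.00094211 -0.01074704] 0.06874543184802194
pos [ 0.5738 -0.0677  0.0598] yaw of tool y 90.64 tool x [ 0. -0. -1.] z [1.    0.011 0.   ]
shift tool mm [ 4.5 -0.   0.2]
```

View pics/s8.png

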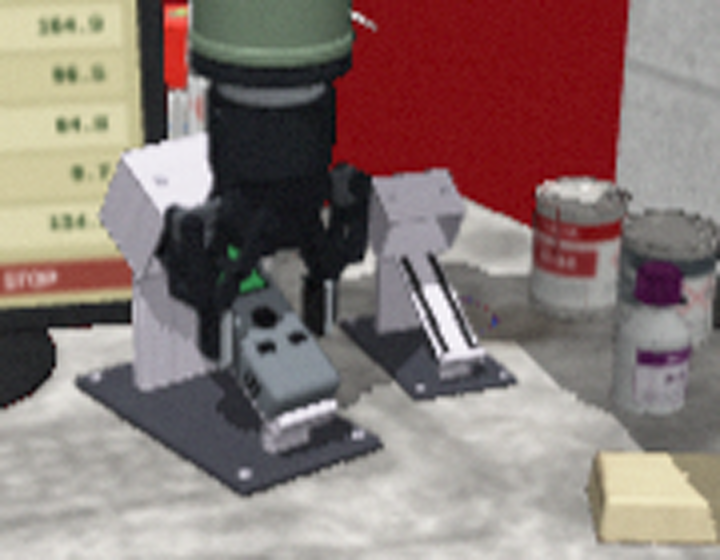

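View pics/w8.png

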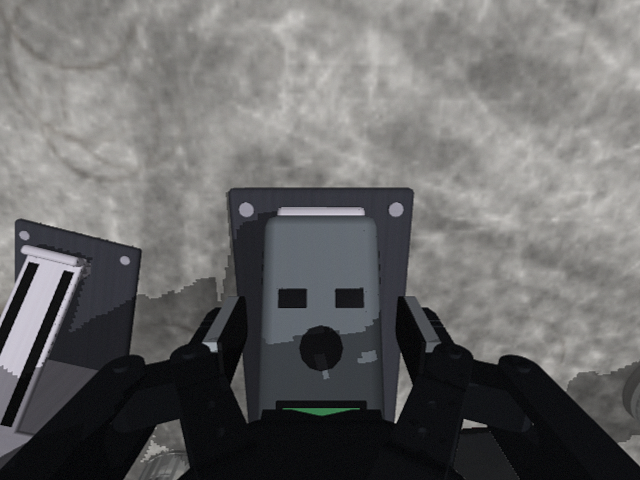

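The reader is released and has slid down to the lip: its tail edge is at row 217 of the wrist view, just inside the lip, and the force is about 0. I'll retreat up and back, then swing aside for an unobstructed look.

```bash
python3 -m pendant '[[-8,0,-2,0],[-20,0,-6,0],[-30,0,-10,0],[-35,0,-15,0],[-35,0,-25,0],[-30,0,-30,0],[0,30,-30,0],[0,45,-20,0],[0,50,0,0],[0,50,0,0],[0,50,0,0],[0,40,0,0]]'
python3 -m pendant '[[0,40,0,0],[0,30,0,0],[0,0,0,0],[0,0,0,0]]'
python3 - <<'E'
from h import *
from workcell import bot,grab_frame
import cv2,pickle
s=bot.observe();print(s["clock"],s["position"],s["force"],s["grip_width"])
fs={}
for n in("scene","top"): fs[n]=grab_frame(n);cv2.imwrite(f"pics/{n}9.png",fs[n]["img"][:,:,::-1])
pickle.dump(fs,open("f9.pkl","wb"))
cv2.imwrite("pics/z9t.png",cv2.resize(fs["top"]["img"][145:260,285:435,::-1],None,fx=5,fy=5,interpolation=cv2.INTER_CUBIC))
cv2.imwrite("pics/z9s.png",cv2.resize(fs["scene"]["img"][185:285,260:400,::-1],None,fx=5.5,fy=5.5,interpolation=cv2.INTER_CUBIC))
E
```

```text
clock: 13.78
position: [0.4323, 0.1977, 0.2184]
tool_rot: [0.65, 1.57, 0.662]
force: [0.7, -1.0, -0.3]
grip_width: 0.0684
clock: 14.28
position: [0.4319, 0.265, 0.218]
tool_rot: [-1.262, 1.57, -1.251]
force: [-0.0, -0.0, 0.8]
grip_width: 0.068
14.275 [0.43191143 0.26495966 0.21801333] [-6.47051809e-04 -2.06383710e-03  7.77463402e-01] 0.06799274950835645
```

View pics/z9t.png

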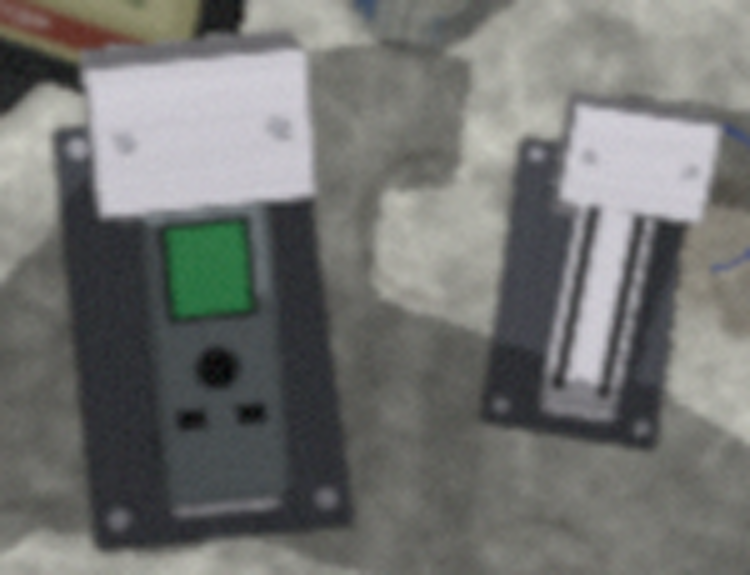

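View pics/z9s.png

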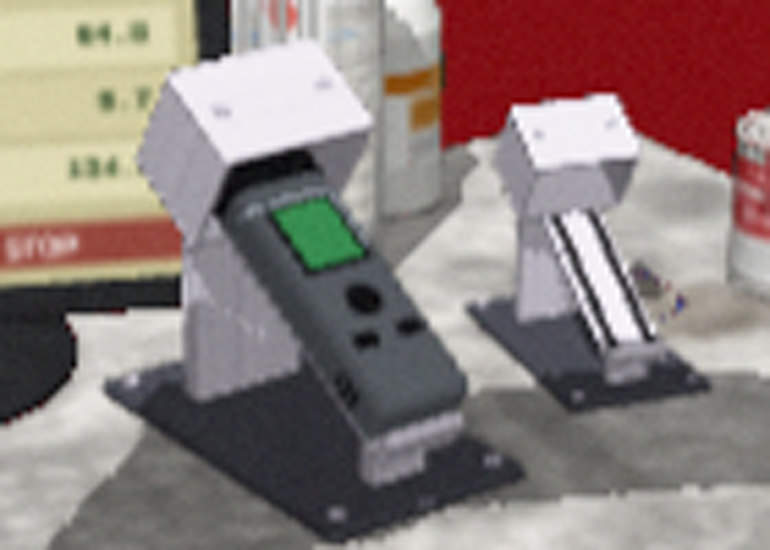

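View pics/top9.png

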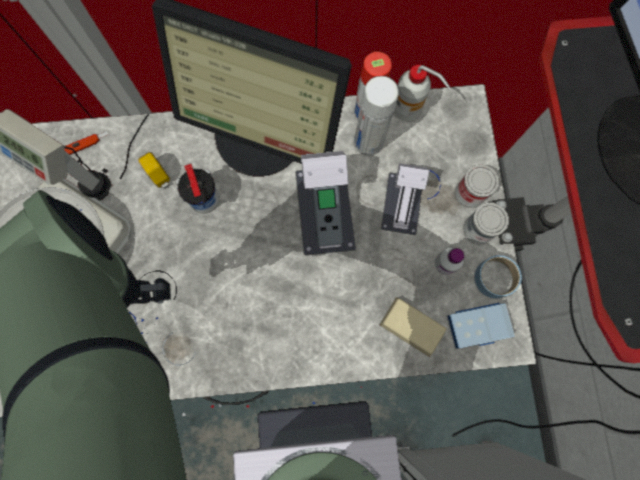

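The top and scene views show the reader flat in the large cradle, screen up, with its lens end under the hood and its tail behind the lip. The tin, block and bottle are where they started. One numeric check in the bed frame, then I'll hand in.

```bash
python3 - <<'E'
from h import *
import pickle
np.set_printoptions(precision=1,suppress=True)
fs=pickle.load(open("f9.pkl","rb"));f,s=fs["top"],fs["scene"];f0=pickle.load(open("f0.pkl","rb"))
a=np.radians(.6);O=np.array([.543,-.068,.034]);X=np.array([np.cos(a)*.866,np.sin(a)*.866,.5]);Y=np.array([-np.sin(a),np.cos(a),0]);B=np.stack([X,Y,np.cross(X,Y)])
t=lambda x,y:(285+x/5,145+y/5)
c=lambda x,y:(260+x/5.5,185+y/5.5)
for n,p,q in(("screen",(209,271),(321,233)),("dot",(217,368),(363,298)),("btnL",(191,419),(366,340)),("btnR",(252,413),(410,326))):
    P,g=tri(f,*t(*p),s,*c(*q));print(n,B@(P-O)*1000,"gap",g*1000)
d=np.abs(f["img"].astype(int)-f0["top"]["img"]).max(2)
for n,(x0,x1,y0,y1) in dict(tin=(175,220,160,212),bottle=(435,470,245,275),block=(380,450,295,358)).items():
    print(n,"bright-change median",np.median(d[y0:y1,x0:x1]))
E
```

```text
screen [95.2 -0.9 26.3] gap 2.634851650308886
dot [56.1 -0.4 25.8] gap 1.458357139386036
btnL [35.8 11.2 24.9] gap 2.408338552716279
btnR [ 35.8 -13.1  25.3] gap 2.29770867490933
tin bright-change median 5.0
bottle bright-change median 36.0
block bright-change median 48.0
```

```bash
python3 - <<'E'
from h import *
import pickle
fs=pickle.load(open("f9.pkl","rb"));f=fs["top"];g=pickle.load(open("f0.pkl","rb"))["top"]
t=lambda p:(285+p[0]/5,145+p[1]/5)
L=onz(f,*t((228,509)),.0387);T=onz(f,*t((226,501)),.0565);print("tail top edge x minus lip outer edge x (mm; -1 expected if tail x=0, larger=up bed):",(T-L)[0]*1000)
print("purple cap / cream block centroid px before, after")
for q in(g,f):
    i=q["img"].astype(int);m=(i[...,2]>i[...,1]+25)&(i[...,0]>i[...,1]+15);m[:,:430]=0;m[:,480:]=0;m[:240]=0;m[280:]=0
    y,x=np.nonzero(m);b=(i[...,0]>i[...,2]+18);b[:290]=0;b[360:]=0;b[:,:375]=0;b[:,452:]=0;v,u=np.nonzero(b);print(x.mean(),y.mean(),u.mean(),v.mean())
from workcell import job_done
print(job_done())
E
```

```text
tail top edge x minus lip outer edge x (mm; -1 expected if tail x=0, larger=up bed): -0.5540629482818638
purple cap / cream block centroid px before, after
456.2822085889571 255.12269938650306 413.99053627760253 326.5804416403785
456.26428571428573 255.06428571428572 412.8788962698007 326.2713336739908
the job is handed in; nothing more can be done
None
```

I put the colour reader back in the larger cradle, let go of it and handed the job in at about 14.5 s. It lies flat on the bed, screen up, lens end under the hood and tail against the lip. I gripped it near its tail, slid it level under the hood, and lowered it so the bed tipped it up in the pads. After release it slid down to the lip by itself.

**Last checks that passed:**
- **Flat:** four points on the screen face came out 25–26 mm above the bed, where 26 is flat.
- **Centred:** those points put the reader within about 1 mm of the mid-line.
- **Tail:** in the top view the tail edge sits right against the lip's inner face (x ≈ 0).
- **Clear of the robot:** the arm had swung well away from the cradle, with only noise on the wrist force.
- **Bystanders:** the bottle and block moved no more than about 1 pixel in the top view. I checked the tin only by eye, and it looked unmoved.

**Where a check disagreed:** triangulating the screen from two cameras put the reader about 6 mm too far down the slope. That would place the tail past the lip, which can't be so while it lies flat behind the 10 mm lip. I put it down to error in the scene camera and in my estimate of the bed's origin, and trusted the direct tail-to-lip comparison.

The highest wrist force I read was about 50 N, when the reader came flat on the bed.

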